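# Zero the scoop counter and hold the blue jar at the front

## Robot

A 6-joint arm with a two-finger parallel gripper is mounted at the origin on the work surface. World frame = base frame: x ahead of the robot, y to its left, z up, the work surface at z = 0. Lengths are in mm, angles in rad, forces in N, time in s.
With the tool pointing down it reaches from about 400 to 925 mm from the base axis. Payload 12.5 kg.
Tool frame: the origin (TCP) lies between the finger pads, 19 mm behind the fingertips; this is the grasp point; z points along the fingers, y is the line along which they close (so a half turn about z gives the same grasp; the last joint's range is limited). The gripper opens to 95 mm and grips with 3 to 60 N. Pads are 20 mm wide; open, the fingers measure 119 mm over their backs; the gripper's body (75 mm by 180 mm) begins 59 mm behind the grasp point.
Start: joints at [1.001, 0.491, 1.559, -0, 1.092, -0.106], TCP at [279.58, 558.999, 233.461] pointing down, gripper open.
Joint ranges: [-3.1, 3.1], [-0.84, 2.19], [0.05, 2.79], [-1.13, 4.28], [0.06, 2.93], [-2.69, 2.69]. Speed limits (rad/s): [2.22, 2.22, 2.79, 3.14, 3.14, 3.14].

## Interface

Orientations are given as [roll, pitch, yaw] about the fixed x, y, z axes, in that order (R = Rz(yaw) Ry(pitch) Rx(roll)).
In Python, from cell import env, eyes gives the robot as it stands.
- The arm moves only by the shell command python3 -m inch 'ROWS'. ROWS is JSON, a list of rows, each a list of 3 entries, a list of its own where there are three numbers: the shift along the tool's x, y, z in units of 60 mm (1.0 is 60 mm), then the turn about the tool's z in units of 5 degrees (1.0 is 5 degrees), then the closure, from -1 (fully open) to 1 (shut). In form: [[[tx, ty, tz], turn, claw], ...]. A call has exactly 10 rows; each row shifts and turns the commanded pose from where the row before left it, along the tool's axes as they then stand; what a row does not reach is not made up. A row lasts 1/8 s, in which the tool goes at most 62.5 mm and 10.7 degrees, less where a joint would pass 70% of its speed; a pose out of reach is approached as far as the arm can. A call is refused whole if a number of a shift passes 1 or a number of a turn 1, either way. A call with a gripper value outside its range is refused whole. The fingers move at their own pace and stop on an object; the grip force is fixed at half the most. Time passes only in rows, so rows that do not move let the fingers close, or fill a call up. It gives the time, the measured TCP pose, the force, the opening and the grip force at its end, in the units of the state.
- env.state(): the state, without advancing time (a new reading comes with each control period).
- eyes.read_camera(name): name is "side" or "top"; returns a dict with "pixels" (384x512x3 uint8, red, green, blue), "fx", "fy", "cx", "cy" (pixels), "extrinsics" (4x4, takes a point from world to camera coordinates). Camera axes: x right, y down, z forward; pixel columns grow to the right and rows downward; lengths in mm; the calibration is good to about 2 mm. A picture is of the moment at which its call begins. There is no depth.
- env.job_done(): hands the job in; it is judged then, once.
Trained networks look in a picture, given as the dict that the camera call returned (one of the last four; its "shot" number tells which), for a name from the list of things; names that differ only in an ending like _2 or _b are one class to them, and where a whole thing is asked for, a point or a joint stands for the part that bears it (a point fixed in the world has none). Each returns a list of dicts, best first, with "score" (0 to 1); they miss things now and then, are a little off and sometimes report something else, mostly with a low value. They report only what shows in the picture. A call takes as long as a camera call. They do not tell look-alikes from the thing itself.
- eyes.boxes_of(name, picture): "centre" ([row, column] in pixels, amid what is visible of it).
- eyes.cut_out(name, picture): "mask" (384x512 bool, what is visible of it) and "centre" ([row, column] in pixels, amid what is visible of it).
- eyes.spot_point(name, picture): "centre" ([row, column] in pixels: a listed point, or the origin of a listed thing).
The state is a dict: "t": time; "joints": joint angles; "qvel": joint speeds; "tau": joint torques, N m; "eef_pos": TCP position; "tcp_rot": TCP orientation; "ft_force": force on the tool from outside, world axes, zero at the start; "moment": the same for the moment, N m; "opening": opening from 0.0 (shut) to 1.0 (fully open); "grip_force": force on a finger pad.
Only numpy, scipy, OpenCV 4.12 (cv2) and the standard library are available. Lean on these libraries where they do the work, as an engineer would, in place of code of your own. Each camera call takes 0.05 s, during which the arm holds its last target. There are 200 camera calls.

## Task

Get the jar carousel ready for scooping: first turn the knob of the scoop counter back to its zero stop (pointer on the red mark). Then turn the carousel until the jar with the blue lid and band stands at the front, right at the red arrow on the foot, and finish with the gripper still holding on to the carousel, keeping the turntable still there, and the counter still at zero. Leave the other things on the cart where they are.

Things in the scene. Friction and masses are not known exactly. Their poses are not given: they have to be found in the camera images.
- counter (a joint): turn of the scoop counter's knob, rad: 0 at the zero stop (a hard stop), growing as the knob turns clockwise seen from above, up to 4.0; so it goes back to zero counterclockwise seen from above. Light friction (0.04 N m), stays where it is left
- counter_box: fixed white box 130 x 130 x 32 high with the light grey dial of the scoop counter on top; origin at the centre of its underside. The red zero mark lies from the knob's axis towards the box's own -x; black ticks follow clockwise every 0.45 rad
- counter_grip (a point): on the knob's vertical axis (centre of the box), 65 above the cart's top: TCP height to grip. The black knob: a disc of 54 diameter (top face at 42) with an upright grip bar on it 52 long, 16 thick, reaching up to 76. The point's x axis lies along the bar and turns with it; a white pointer line marks the bar's -x end. At joint 0 the bar lies along the box's x axis
- carousel_foot: fixed grey round foot of the jar carousel, 240 diameter, 18 high, origin at the centre of its underside, on the turntable's vertical axis. Its front is its own -x: there a white tongue 44 wide reaches out to 195 from the axis and bears a red arrow that points inward at the axis
- turntable: wooden disc of 284 diameter, upper face 32 above the cart's top; origin on its vertical axis. Turns both ways without end (friction 0.06 N m, slight damping) and stays where left. Five jars of 68 diameter are clipped fast on it, evenly spaced at 95 from the axis; one has a blue lid, lid knob and band, the others white lids. The blue jar lies towards the turntable's own -x
- blue_knob (a point): on the axis of the blue jar's lid knob, 95 from the turntable's axis, 167 above the cart's top: TCP height to pinch it from above. Every lid is 64 diameter with its top at 144 above the cart's top and bears a round upright knob of 22 diameter from 144 up to 178. White knobs are the same
- front_mark (a point): point on the carousel's foot frame where blue_knob is when the blue jar faces front exactly: 95 from the axis towards the red arrow, 167 above the cart's top
- lime_scoop: bystander: lime plastic scoop lying flat, about 180 long, 38 high; origin under it near the middle, handle towards its -x
- glass_jar: bystander: empty open glass storage jar, 90 diameter, 140 high; origin at the centre of its underside
- red_container: bystander: red clip-top container 108 x 148 x 91 high; origin at the centre of its underside
- scoop_holder: bystander: chrome bell-shaped open scoop holder, 112 diameter at the foot, 150 high; origin at the centre of its underside
- mug: bystander: blue mug 80 diameter, 90 high, handle at its +y; origin at the centre of its underside
- tea_tin: bystander: green round tea tin 76 diameter, 110 high; origin at the centre of its underside
Mind the look-alikes: they are no part of the job. What is shaped like the counter_box but orange is not meant.

How it is judged:
By the outcome, as a careful person would: the job done as asked, in the order asked, and still so for the second after the job is handed in, while the arm keeps its last pose, push and grip.
It also fails if it takes over 67 s, if anything falls off the work surface, if the arm or the gripper's body presses on something with over 40 N, if the wrist force passes 120 N, or if a joint passes its speed limit or range.

## Working session

There is one attempt and no reset: what is moved stays moved. The work goes in short steps, Python scripts to look and compute and a shell command to move; the robot and the scene stay as the last step left them, time stands still between calls to the robot, and variables do not carry over. Pictures are saved under pics/ and viewed, at most 10 in all, crops included, and the job is handed in when it is done.

```bash
mkdir -p pics; cat > h.py <<'E'
import numpy as np, cv2
from cell import env, eyes
def save(p,n): cv2.imwrite('pics/'+n+'.png', p['pixels'][:,:,::-1])
def P(p):
    K=np.array([[p['fx'],0,p['cx']],[0,p['fy'],p['cy']],[0,0,1.]]);return K,np.array(p['extrinsics'])
def on_z(p,rc,z):
    K,E=P(p);R,t=E[:3,:3],E[:3,3]
    d=R.T@np.linalg.inv(K)@[rc[1],rc[0],1];o=-R.T@t
    return o+d*(z-o[2])/d[2]
def proj(p,X):
    K,E=P(p);c=K@(E[:3,:3]@np.array(X,float)+E[:3,3]);return c[1]/c[2],c[0]/c[2]
E
python3 - <<'E'
from h import *
np.set_printoptions(precision=1,suppress=True)
Z=dict(counter_box=0,counter_grip=65,carousel_foot=0,turntable=32,blue_knob=167,front_mark=167,lime_scoop=0,glass_jar=0,red_container=0,scoop_holder=0,mug=0,tea_tin=0)
for c in ('top','side'):
    p=eyes.read_camera(c); save(p,c+'0')
    print(c, -np.array(p['extrinsics'])[:3,:3].T@np.array(p['extrinsics'])[:3,3])
    for n,z in Z.items():
        for d in eyes.spot_point(n,p)[:3]:
            print(n,round(d['score'],2),np.array(d['centre']),on_z(p,d['centre'],z)[:2])
print(env.state())
E
```

```text
top [ 269.3  -20.  1312.4]
counter_box 0.86 [300.6 366.1] [ 246.2 -399.1]
counter_box 0.7 [230.8 327.6] [ 457.  -277.6]
counter_grip 0.68 [300.7 364.3] [ 246.8 -375. ]
counter_grip 0.53 [233.3 330. ] [ 440.5 -272.2]
carousel_foot 0.8 [200.4 229.5] [539.2  42.4]
turntable 0.65 [201.8 227.7] [527.8  46.3]
blue_knob 0.74 [164.1 238.6] [613.5  14.8]
front_mark 0.88 [220.9 225.4] [445.5  42.4]
lime_scoop 0.79 [210.1 111.4] [486.5 421.9]
glass_jar 0.93 [250.3 141.2] [362.8 311.8]
scoop_holder 0.6 [154.6 130.5] [676.9 381.5]
scoop_holder 0.32 [198.2 229.9] [546.6  41.6]
mug 0.85 [132.3 281.8] [ 783.2 -119.3]
side [ -263.4 -1068.5   943.3]
counter_box 0.87 [323.9 250. ] [ 246.1 -386.3]
counter_box 0.65 [269.8 282.5] [ 448.1 -272.1]
counter_grip 0.82 [307.3 245.8] [ 234.  -383.2]
counter_grip 0.6 [252.3 284.7] [ 452.3 -271.6]
carousel_foot 0.97 [212.1 246.5] [534.4  35.9]
turntable 0.72 [203.4 244.9] [533.7  45.3]
blue_knob 0.56 [168.7 273.6] [617.9  -1.3]
front_mark 0.72 [179.5 227.6] [449.9  26.1]
lime_scoop 0.83 [170.8 183.3] [493.  419.5]
glass_jar 0.76 [193.1 167.6] [363.1 304.1]
red_container 0.56 [245.3 350.9] [ 703.3 -307. ]
scoop_holder 0.69 [165.3 226. ] [661.2 361.5]
mug 0.87 [211.1 327.2] [ 775.7 -121.7]
mug 0.47 [165.3 228.6] [670.2 355.5]
tea_tin 0.63 [291.6 365.8] [ 584.9 -478.9]
tea_tin 0.15 [190.6 167.1] [369.7 320.9]
{'t': 1.3, 'joints': array([ 1. ,  0.5,  1.6,  0. ,  1.1, -0.1]), 'qvel': array([0., 0., 0., 0., 0., 0.]), 'tau': array([ -0. , -61.2, -25.8,   0.1,   0. ,  -0. ]), 'eef_pos': array([279.6, 559. , 233.4]), 'tcp_rot': array([3.1, 0. , 2.7]), 'ft_force': array([-0.6, -1.1, -0.7]), 'moment': array([0., 0., 0.]), 'grip_force': 0.0, 'opening': 1.0006282359104057}
```

```bash
python3 -c "
import cv2
a=cv2.imread('pics/top0.png');cv2.imwrite('pics/top0b.png',cv2.resize(a,(800,600)))
a=cv2.imread('pics/side0.png');cv2.imwrite('pics/side0b.png',cv2.resize(a,(800,600)))"
```

```text
(no output)
```

View pics/top0b.png

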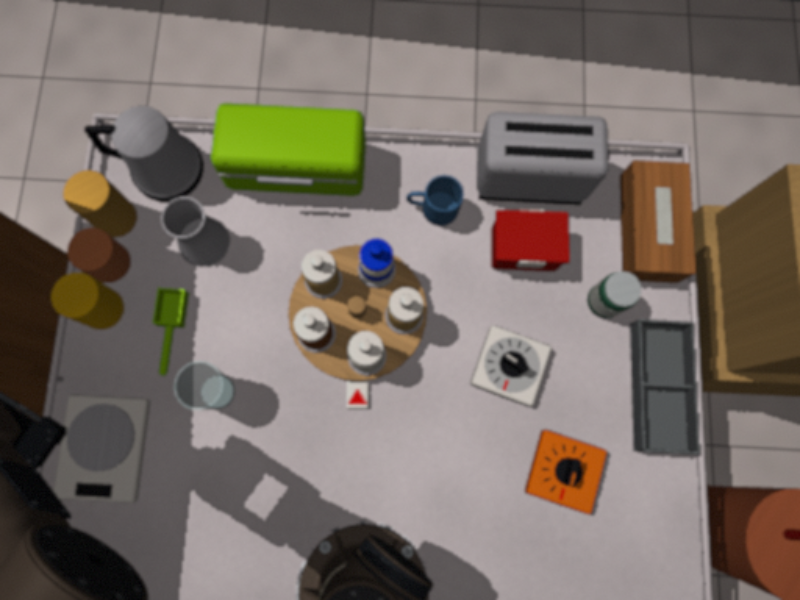

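View pics/side0b.png

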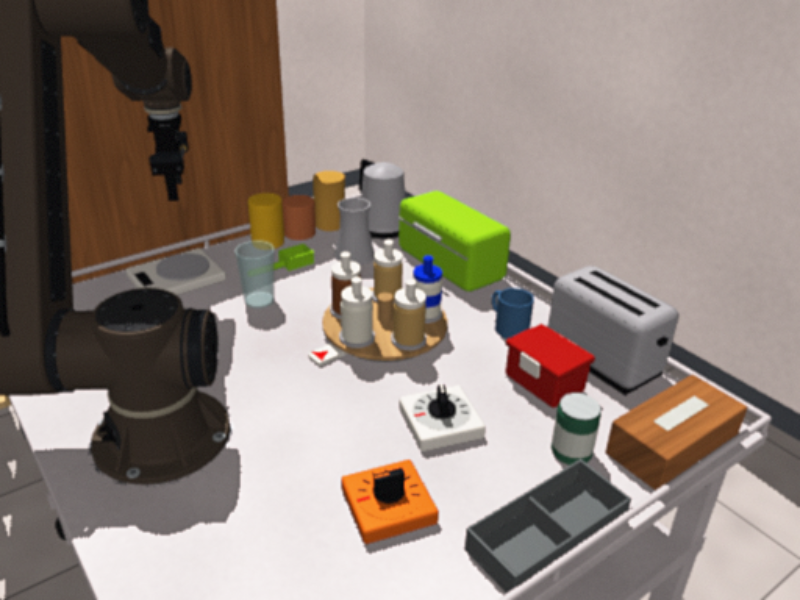

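The white box (top picture at row 366, col 512; in camera pixels row 233, col 328) fits `counter_box`. The one at row 471, col 567 is orange, so it is the look-alike. The blue jar is at the rear (row 255, col 377) and the red arrow is at row 395, col 357. Next I'll make a rectified enlarged crop of the white counter.

```bash
python3 - <<'E'
from h import *
def rect(p,cx,cy,half,z,px):
    w=[(cx+half,cy+half,z),(cx+half,cy-half,z),(cx-half,cy-half,z),(cx-half,cy+half,z)]
    src=np.float32([proj(p,q)[::-1] for q in w]); dst=np.float32([[0,0],[px,0],[px,px],[0,px]])
    return cv2.warpPerspective(p['pixels'],cv2.getPerspectiveTransform(src,dst),(px,px),flags=cv2.INTER_CUBIC)
t=eyes.read_camera('top'); s=eyes.read_camera('side')
cx,cy=450,-272
a=np.hstack([rect(t,cx,cy,100,32,400),rect(s,cx,cy,100,32,400)])
cv2.imwrite('pics/ctr.png',a[:,:,::-1])
# white box top face via min area rect from top image rectified
g=rect(t,cx,cy,100,32,400); hsv=cv2.cvtColor(g,cv2.COLOR_RGB2HSV)
red=((hsv[...,0]<8)|(hsv[...,0]>172))&(hsv[...,1]>120)&(hsv[...,2]>90)
def w(rc): return cx+100-rc[0]/2, cy+100-rc[1]/2
print('red',red.sum(), w(np.argwhere(red).mean(0)))
# foot: wood disc & arrow
for nm,p in(('top',t),('side',s)):
    g=rect(p,345,42,60,18,240); hsv=cv2.cvtColor(g,cv2.COLOR_RGB2HSV)
    red=((hsv[...,0]<8)|(hsv[...,0]>172))&(hsv[...,1]>120)&(hsv[...,2]>90)
    c=np.argwhere(red).mean(0); print(nm,'arrow z18',red.sum(),405-c[0]/2,102-c[1]/2)
    # blue lid knob
    h2=cv2.cvtColor(p['pixels'],cv2.COLOR_RGB2HSV); m=(h2[...,0]>112)&(h2[...,0]<128)&(h2[...,1]>180)
    r,c=np.nonzero(m); k=(c>215)&(c<290)&(r<210); print(nm,'blue rows',r[k].min(),r[k].max(),c[k].min(),c[k].max())
    for n in('turntable','counter_box'):
        d=eyes.cut_out(n,p)
        for q in d[:2]:
            rr,cc=np.nonzero(q['mask']); print(nm,n,round(q['score'],2),q['centre'],rr.min(),rr.max(),cc.min(),cc.max())
# triangulate points from both cameras
def tri(a,b):
    Kt,Et=P(t);Ks,Es=P(s)
    X=cv2.triangulatePoints(Kt@Et[:3],Ks@Es[:3],np.float64(a)[::-1],np.float64(b)[::-1]).ravel();return X[:3]/X[3]
for n in('counter_box','counter_grip','carousel_foot','turntable','blue_knob','front_mark'):
    A=eyes.spot_point(n,t);B=eyes.spot_point(n,s)
    for i in range(min(len(A),len(B),2)): print(n,tri(A[i]['centre'],B[i]['centre']).round(1))
E
```

```text
red 293 (np.float64(404.42320819112626), np.float64(-257.9914675767918))
top arrow z18 2075 362.23277108433734 34.43903614457831
top blue rows 154 178 231 249
top turntable 0.63 [202.7, 227.8] 152 243 185 273
top counter_box 0.85 [298.7, 365.4] 275 327 337 387
top counter_box 0.65 [230.1, 325.3] 208 259 301 352
side arrow z18 2014 357.3746276067527 24.76886792452831
side blue rows 164 195 265 282
side turntable 0.74 [197.3, 248.6] 154 230 206 286
side counter_box 0.89 [269.7, 284.2] 246 287 257 309
side counter_box 0.37 [272.8, 367.5] 252 297 352 384
counter_box [ 240.  -395.8    0.9]
counter_box [ 449.6 -264.9   -5.2]
counter_grip [ 246.3 -378.    65.1]
counter_grip [ 445.9 -273.7   62.2]
carousel_foot [544.2  41.2   3.8]
carousel_foot [ 364.  -299.9  431.8]
turntable [534.6  47.6  20.1]
blue_knob [622.2  10.6 159.9]
front_mark [452.6  41.9 156.8]
```

View pics/ctr.png

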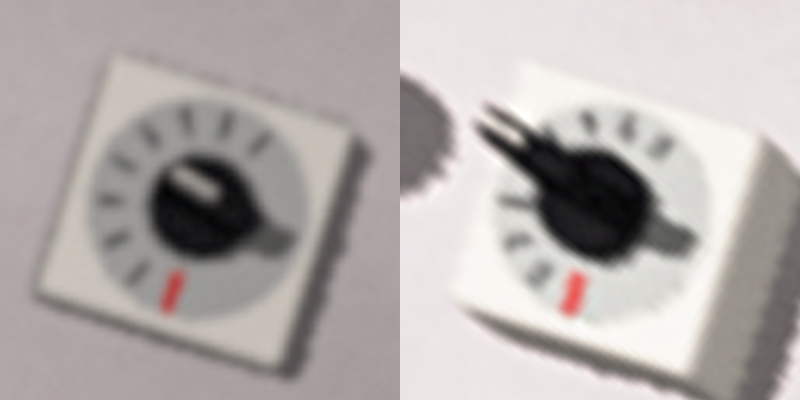

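The crop shows the white box, with its corners around (115,52), (355,125), (285,370) and (38,293). The red mark is at (173,291), and the white pointer runs from (215,195) to (172,172), which is the bar's end. From this the knob axis is about (443.5, -273), the box yaw is about -0.30, and the bar's pointer direction is about 1.06 rad. The joint is therefore at about 1.78 rad. This is the white counter, so it is the one meant.

```bash
cat > d.py <<'E'
import sys
from h import *
from scipy.spatial.transform import Rotation as Ro
def go(pts,pos,yaw):
    R=Ro.from_euler('xyz',[np.pi,0,yaw]).as_matrix()
    for q in pts:
        d=R.T@(np.array(q)-pos)/60;print(q,'units',d.round(2),'rows',round(np.linalg.norm(d),1));pos=np.array(q)
if __name__=='__main__':
    s=env.state();print(s['eef_pos'].round(1),s['tcp_rot'].round(4),s['joints'].round(2),round(s['t'],2))
    go(eval(sys.argv[1]),s['eef_pos'],s['tcp_rot'][2])
E
python3 d.py "[(480,300,240),(520,0,240),(443.5,-273,160)]"
```

```text
[279.6 559.  233.5] [ 3.1415 -0.      2.6778] [ 1.    0.49  1.56  0.    1.09 -0.11] 2.2
(480, 300, 240) units [-4.92 -2.37 -0.11] rows 5.5
(520, 0, 240) units [-2.83 -4.17 -0.  ] rows 5.0
(443.5, -273, 160) units [-0.9  -4.64  1.33] rows 4.9
```

```bash
python3 -m inch '[[[-0.82,-0.395,-0.02],0,-1],[[-0.82,-0.395,-0.02],0,-1],[[-0.82,-0.395,-0.02],0,-1],[[-0.82,-0.395,-0.02],0,-1],[[-0.82,-0.395,-0.02],0,-1],[[-0.82,-0.395,-0.02],0,-1],[[-0.56,-0.83,0],0,-1],[[-0.56,-0.83,0],0,-1],[[-0.56,-0.83,0],0,-1],[[-0.56,-0.83,0],0,-1]]'; python3 d.py "[(520,0,240),(443.5,-273,160)]"
```

```text
t: 3.45
eef_pos: [511.1, 59.6, 240.9]
tcp_rot: [3.141, 0.001, 2.678]
ft_force: [0.4, -1.1, -0.3]
opening: 1.001
grip_force: 0.0
[511.1  59.6 240.9] [3.1412e+00 6.0000e-04 2.6779e+00] [-0.01  0.33  1.82  0.    1.   -1.12] 3.45
(520, 0, 240) units [-0.58 -0.82  0.01] rows 1.0
(443.5, -273, 160) units [-0.89 -4.64  1.33] rows 4.9
```

```bash
python3 -m inch '[[[-0.58,-0.82,0],0,-1],[[-0.18,-0.93,0],0,-1],[[-0.18,-0.93,0],0,-1],[[-0.18,-0.93,0.2],0,-1],[[-0.18,-0.93,0.5],0,-1],[[-0.17,-0.92,0.5],0,-1],[[0,0,0.1],1,-1],[[0,0,0],1,-1],[[0,0,0],1,-1],[[0,0,0],1,-1]]'; python3 -m inch '[[[0,0,0],1,-1],[[0,0,0],1,-1],[[0,0,0],1,-1],[[0,0,0],1,-1],[[0,0,0],1,-1],[[0,0,0],1,-1],[[0,0,0],1,-1],[[0,0,0],1,-1],[[0,0,0],1,-1],[[0,0,0],1,-1]]'; python3 d.py "[(443.5,-273,66)]"
```

```text
t: 4.7
eef_pos: [444.1, -268.6, 164.0]
tcp_rot: [3.141, 0.0, 2.326]
ft_force: [0.5, -1.2, -0.3]
opening: 0.999
grip_force: 0.0
t: 5.95
eef_pos: [444.2, -268.5, 164.1]
tcp_rot: [3.141, 0.0, 1.453]
ft_force: [0.1, -0.1, 0.6]
opening: 0.998
grip_force: 0.0
[ 444.2 -268.5  164.1] [3.1414 0.     1.4532] [-0.67  0.43  1.89  0.    0.82 -0.55] 5.95
(443.5, -273, 66) units [-0.08 -0.    1.63] rows 1.6
```

```bash
python3 -m inch '[[[0,0,0],1,-1],[[0,0,0],1,-1],[[0,0,0],1,-1],[[0,0,0],1,-1],[[0,0,0],0.5,-1],[[-0.07,0.03,0],0,-1],[[0,0,0.5],0,-1],[[0,0,0.5],0,-1],[[0,0,0],0,-1],[[0,0,0],0,-1]]'; python3 - <<'E'
from h import *
s=env.state();print(s['eef_pos'],s['tcp_rot'])
out=[]
for c in('side','top'):
    p=eyes.read_camera(c)
    r,k=[int(v) for v in proj(p,(443.5,-273,65))]
    a=p['pixels'][r-45:r+45,k-45:k+45].copy(); out.append(cv2.resize(a,(400,400),interpolation=cv2.INTER_CUBIC))
    print(c,r-45,k-45,proj(p,(443.5,-273,76)),proj(p,s['eef_pos']))
    for n in ('counter_grip','counter_box'):
        for d in eyes.spot_point(n,p)[:2]: print(n,d['score'],d['centre'],on_z(p,d['centre'],65 if n[-1]=='p' else 0))
cv2.imwrite('pics/pre.png',np.hstack(out)[:,:,::-1])
E
```

```text
t: 7.2
eef_pos: [444.0, -273.4, 104.8]
tcp_rot: [3.141, 0.0, 1.064]
ft_force: [0.2, -0.1, -0.1]
opening: 1.0
grip_force: 0.0
[ 443.97891981 -273.41796361  104.81372708] [3.14073245e+00 4.82588080e-05 1.06377012e+00]
side 208 237 (np.float64(250.71234338850746), np.float64(282.86339251215355)) (np.float64(242.8970510867533), np.float64(283.6211621401329))
counter_grip 0.88 [307.4, 247.0] [ 236.25167201 -385.23135456   65.        ]
counter_grip 0.8 [253.2, 281.5] [ 442.00977205 -269.46315218   65.        ]
counter_box 0.88 [326.4, 248.0] [ 2.36961408e+02 -3.90170057e+02 -1.13686838e-13]
counter_box 0.77 [269.5, 284.3] [ 4.53334946e+02 -2.74153712e+02 -1.13686838e-13]
top 187 285 (np.float64(231.8535914208488), np.float64(331.0035744272349)) (np.float64(230.43932980578043), np.float64(333.159771585771))
counter_box 0.53 [234.6, 322.0] [ 443.81647961 -259.8643985     0.        ]
```

View pics/pre.png

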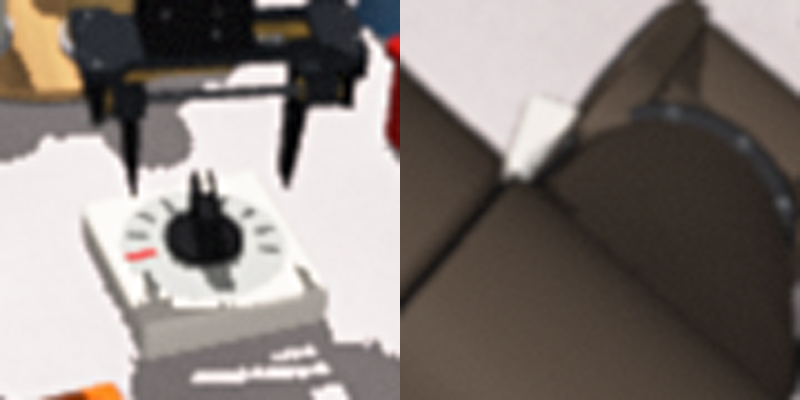

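The side crop shows the finger tips at (135,195) and (288,188), straddling the bar at about (203,190). The bar sits about 2–3 mm towards tool -y. The arm hides the counter from the top camera. I'll shift slightly, descend and grip.

```bash
python3 -m inch '[[[0,-0.04,0],0,-1],[[0,0,0.33],0,-1],[[0,0,0.32],0,-1],[[0,0,0],0,-1],[[0,0,0],0,1],[[0,0,0],0,1],[[0,0,0],0,1],[[0,0,0],0,1],[[0,0,0],0,1],[[0,0,0],0,1]]'; python3 d.py "[(443.5,-273,66)]"; python3 -c "
from h import *
s=env.state();print(s['ft_force'],s['moment'],s['opening'],s['grip_force'])"
```

```text
t: 8.75
eef_pos: [441.6, -271.9, 65.0]
tcp_rot: [3.142, -0.0, 1.063]
ft_force: [0.4, -0.5, -0.5]
opening: 0.43
grip_force: 0.0
[ 441.6 -271.9   65. ] [ 3.1415e+00 -1.0000e-04  1.0634e+00] [-0.68  0.59  1.97  0.    0.58 -0.17] 8.75
(443.5, -273, 66) units [-0.    0.04 -0.02] rows 0.0
[ 0.39401656 -0.5109816  -0.53795006] [-0.09700218  0.04911259 -0.0005463 ] 0.42964968992518915 0.0
```

```bash
python3 -m inch '[[[0,0,0],0,1],[[0,0,0],0,1],[[0,0,0],0,1],[[0,0,0],0,1],[[0,0,0],0,1],[[0,0,0],0,1],[[0,0,0],0,1],[[0,0,0],0,1],[[0,0,0],0,1],[[0,0,0],0,1]]';  python3 -c "
from h import *
s=env.state();print(s['ft_force'],s['moment'],s['opening']*95,s['grip_force'])"
```

```text
t: 10.0
eef_pos: [444.1, -273.3, 65.2]
tcp_rot: [3.135, 0.0, 1.063]
ft_force: [13.2, -3.5, -9.1]
opening: 0.166
grip_force: 30.0
[13.18422735 -3.45976243 -9.09271368] [-0.68696772 -2.19295645 -0.12686491] 15.73778406644398 29.965146481990814
```

```bash
python3 -m inch '[[[0,0.05,0],0,1],[[0,0,0],0,1],[[0,0,0],-1,1],[[0,0,0],-1,1],[[0,0,0],-1,1],[[0,0,0],-1,1],[[0,0,0],-1,1],[[0,0,0],-1,1],[[0,0,0],-1,1],[[0,0,0],-1,1]]';  python3 -c "
from h import *
s=env.state();print(s['ft_force'],s['moment'],s['joints'],s['eef_pos'])"
```

```text
t: 11.25
eef_pos: [446.2, -273.8, 65.2]
tcp_rot: [3.138, 0.003, 1.764]
ft_force: [14.0, 4.4, -5.1]
opening: 0.17
grip_force: 30.0
[13.9558505   4.3578859  -5.11707796] [ 0.43572599 -2.57170993 -0.07787303] [-0.67726779  0.58985396  1.96488923  0.00230158  0.58224004 -0.87201751] [ 446.15614776 -273.80215854   65.17900773]
```

```bash
python3 -m inch '[[[0,0.05,0],0,1],[[0,0,0],-1,1],[[0,0,0],-1,1],[[0,0,0],-1,1],[[0,0,0],-1,1],[[0,0,0],-1,1],[[0,0,0],-1,1],[[0,0,0],-1,1],[[0,0,0],-1,1],[[0,0,0],-1,1]]';  python3 -c "
from h import *
s=env.state();print(s['ft_force'],s['moment'],s['joints'],s['eef_pos'])"
```

```text
t: 12.5
eef_pos: [448.1, -272.6, 65.2]
tcp_rot: [3.141, 0.002, 2.549]
ft_force: [8.7, 5.7, -0.7]
opening: 0.173
grip_force: 30.0
[ 8.72339405  5.65523374 -0.7183229 ] [ 0.98763029 -1.7578819  -0.07534648] [-0.67299543  0.59145759  1.96067996  0.00198883  0.58750318 -1.65251626] [ 448.12674624 -272.58796985   65.15343843]
```

```bash
python3 -m inch '[[[0,0.03,0],0,1],[[0,0,0],-1,1],[[0,0,0],-1,1],[[0,0,0],-0.8,1],[[0,0,0],-0.4,1],[[0,0,0],-0.4,1],[[0,0,0],0,1],[[0,0,0],0,1],[[0,0,0],0,1],[[0,0,0],0,1]]';  python3 -c "
from h import *
s=env.state();print(s['ft_force'],s['moment'],s['joints'],s['eef_pos'],s['opening']*95)"
```

```text
t: 13.75
eef_pos: [448.6, -271.7, 65.2]
tcp_rot: [-3.141, 0.002, 2.859]
ft_force: [2.9, -2.6, 0.4]
opening: 0.17
grip_force: 30.3
[ 2.90459441 -2.64047871  0.42312843] [-0.73619323 -0.76513787 -0.65896557] [-6.70783235e-01  5.91470859e-01  1.96054685e+00  6.55634494e-04
  5.87999916e-01 -1.95954279e+00] [ 448.57697243 -271.71423415   65.17188   ] 16.151962433458007
```

```bash
python3 -m inch '[[[0,0,0],-0.4,1],[[0,0,0],0,1],[[0,0,0],0,-1],[[0,0,0],0,-1],[[0,0,0],0,-1],[[0,0,0],0,-1],[[0,0,0],0,-1],[[0,0,0],0,-1],[[0,0,0],0,-1],[[0,0,0],0,-1]]';  python3 -c "
from h import *
s=env.state();print(s['moment'],s['eef_pos'],s['opening'])"
```

```text
t: 15.0
eef_pos: [448.1, -271.2, 65.0]
tcp_rot: [3.142, 0.0, 2.896]
ft_force: [-0.2, -1.2, 0.6]
opening: 0.951
grip_force: 0.0
[0.04132315 0.03650551 0.0645541 ] [ 448.12372665 -271.24699589   64.98417567] 0.9509266170253948
```

```bash
python3 -m inch '[[[0,0,-0.3],0,-1],[[0,0,-0.8],0,-1],[[0,0,-0.9],0,-1],[[0,0,-0.9],0,-1],[[0,0,0],0,-1],[[0,0,0],0,-1],[[0,0,0],0,-1],[[0,0,0],0,-1],[[0,0,0],0,-1],[[0,0,0],0,-1]]'; python3 - <<'E'
from h import *
t=eyes.read_camera('top'); s=eyes.read_camera('side')
tz=lambda p,r0,r1,c0,c1,k:cv2.resize(p['pixels'][r0:r1,c0:c1],None,fx=k,fy=k,interpolation=cv2.INTER_CUBIC)
a=tz(t,145,270,180,280,4); b=tz(s,150,275,200,300,4)
cv2.imwrite('pics/car.png',np.hstack([a,b])[:,:,::-1])
def tri(a,b):
    Kt,Et=P(t);Ks,Es=P(s)
    X=cv2.triangulatePoints(Kt@Et[:3],Ks@Es[:3],np.float64(a)[::-1],np.float64(b)[::-1]).ravel();return X[:3]/X[3]
for n in('carousel_foot','turntable','blue_knob','front_mark','counter_grip'):
    A=eyes.spot_point(n,t);B=eyes.spot_point(n,s)
    print(n,[d['centre'] for d in A],[d['centre'] for d in B])
    if A and B: print(tri(A[0]['centre'],B[0]['centre']).round(1))
# wood disc silhouette ellipse fit, z=32
for nm,p in(('top',t),('side',s)):
    hsv=cv2.cvtColor(p['pixels'],cv2.COLOR_RGB2HSV)
    m=((hsv[...,0]>8)&(hsv[...,0]<22)&(hsv[...,1]>70)).astype(np.uint8)
    w=np.zeros_like(m); c=proj(p,(536,42,32)); cv2.circle(w,(int(c[1]),int(c[0])),60,1,-1); m*=w
    r,k=np.nonzero(m); pts=np.array([on_z(p,(i,j),32)[:2] for i,j in zip(r,k)])
    h=cv2.convexHull(pts[np.hypot(*(pts-[536,42]).T)<165].astype(np.float32)); (c,rad)=cv2.minEnclosingCircle(h); 
    h=h[:,0]; A=np.c_[2*h,np.ones(len(h))]; q=np.linalg.lstsq(A,(h**2).sum(1),rcond=None)[0]
    print(nm,'disc enclosing',c,rad,'fit',q[:2],np.sqrt(q[2]+q[0]**2+q[1]**2))
    # projected guesses
    print('proj axis32',proj(p,(536,42,32)))
E
```

```text
t: 16.25
eef_pos: [448.1, -271.3, 238.7]
tcp_rot: [3.141, -0.0, 2.896]
ft_force: [0.8, 0.1, -0.4]
opening: 1.003
grip_force: 0.0
carousel_foot [[198.4, 232.8]] [[211.9, 248.7]]
[544.6  33.4  -1.3]
turntable [[203.3, 227.7], [207.3, 109.7]] [[208.6, 248.4]]
[537.2  42.2   8.7]
blue_knob [[158.7, 240.6]] [[164.5, 274.3], [177.1, 224.8]]
[628.2   9.4 175. ]
front_mark [[223.1, 228.0]] [[177.9, 226.8], [169.4, 272.7]]
[444.6  31.5 171.4]
counter_grip [[209.1, 108.4], [301.6, 365.1]] [[255.7, 284.4], [305.0, 247.9]]
[ 1115.3   833.5 -1205.3]
top disc enclosing (523.4763793945312, 46.91689682006836) 152.97837829589844 fit [523.74871216  45.83773233] 146.29890704153846
proj axis32 (np.float64(199.3541780039057), np.float64(229.22558209584676))
side disc enclosing (538.3960571289062, 46.089515686035156) 160.1582489013672 fit [535.49166584  46.815381  ] 151.8373230795238
proj axis32 (np.float64(203.62654226337233), np.float64(245.9672676512816))
```

View pics/car.png

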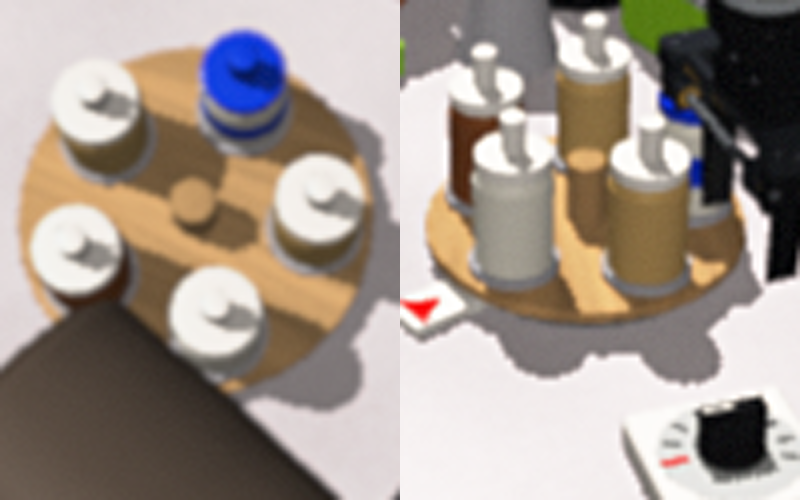

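The side crop shows the counter bar's white pointer at (715,408), aimed at the red mark at (675,462). The blue lid in the top crop is at (243,70), and the arrow is at the left of the side crop. I'll refine the carousel axis from the five lids in the first pictures, where nothing hid them.

```bash
python3 - <<'E'
from h import *
from scipy.optimize import least_squares
cx,cy,half,S=536,40,160,4
for c in('top','side'):
    p=eyes.read_camera(c); img=cv2.imread(f'pics/{c}0.png')
    w=[(cx+half,cy+half,144),(cx+half,cy-half,144),(cx-half,cy-half,144),(cx-half,cy+half,144)]
    src=np.float32([proj(p,q)[::-1] for q in w]); n=2*half*S; dst=np.float32([[0,0],[n,0],[n,n],[0,n]])
    g=cv2.warpPerspective(img,cv2.getPerspectiveTransform(src,dst),(n,n),flags=cv2.INTER_CUBIC)
    C=cv2.HoughCircles(cv2.GaussianBlur(cv2.cvtColor(g,cv2.COLOR_BGR2GRAY),(0,0),4),cv2.HOUGH_GRADIENT,1.5,70*S,param1=60,param2=18,minRadius=30*S,maxRadius=34*S)[0]
    L=[]
    for u,v,r in C:
        X,Y=cx+half-v/S,cy+half-u/S; col=g[int(v)+40 if v+40<n else n-1,int(u)]
        L.append((X,Y)); print(c,round(X,1),round(Y,1),round(r/S,1),col)
    L=np.array(L)
    def f(q,L=L):
        k=q[2]+np.arange(5)*2*np.pi/5; M=q[:2]+95*np.c_[np.cos(k),np.sin(k)]
        return np.linalg.norm(L[:,None]-M,axis=2).min(1)
    b=min((least_squares(f,[536,42,a],loss='soft_l1',f_scale=3) for a in np.linspace(-0.7,0.5,5)),key=lambda s:s.cost)
    print(c,'centre,phase',b.x.round(3),'res',f(b.x).round(1))
    # arrow shape at z=18
    d=0
    h=cv2.cvtColor(img,cv2.COLOR_BGR2HSV); m=((h[...,0]<8)|(h[...,0]>172))&(h[...,1]>120)&(h[...,2]>90)
    r,k=np.nonzero(m); X=np.array([on_z(p,(i,j),18)[:2] for i,j in zip(r,k)]); X=X[np.hypot(*(X-[360,32]).T)<40]
    e=X.mean(0); print('arrow',e.round(1),len(X),'front dir',np.arctan2(*(e-b.x[:2])[::-1]).round(3))
E
```

```text
Traceback (most recent call last):
TypeError: 'NoneType' object is not subscriptable
```

```bash
cat > fit.py <<'E'
from h import *
from scipy.optimize import differential_evolution
from scipy.ndimage import map_coordinates
def fit(p,img,show=True):
    g=cv2.GaussianBlur(img,(0,0),0.7).astype(float)
    th=np.linspace(0,2*np.pi,48,endpoint=False); K,E=P(p)
    def samp(q,r):
        k=q[2]+np.arange(5)*2*np.pi/5
        X=q[0]+95*np.cos(k)[:,None]+r*np.cos(th);Y=q[1]+95*np.sin(k)[:,None]+r*np.sin(th)
        w=np.stack([X.ravel(),Y.ravel(),np.full(X.size,144.)])
        c=K@(E[:3,:3]@w+E[:3,3:]); u,v=c[0]/c[2],c[1]/c[2]
        return np.stack([map_coordinates(g[...,i],[v,u],order=1) for i in range(3)])
    def cost(q): return -np.abs(samp(q,29.5)-samp(q,34.5)).clip(0,80).mean()
    b=differential_evolution(cost,[(515,560),(20,65),(-0.75,0.1)],seed=1,popsize=20,tol=1e-6)
    return b.x,b.fun
E
python3 - <<'E'
from fit import *
for c in('top','side'):
    p=eyes.read_camera(c); img=cv2.imread(f'pics/{c}0.png'); x,f=fit(p,img); print(c,x.round(3),f)
    h=cv2.cvtColor(img,cv2.COLOR_BGR2HSV); m=((h[...,0]<8)|(h[...,0]>172))&(h[...,1]>120)&(h[...,2]>90)
    r,k=np.nonzero(m); X=np.array([on_z(p,(i,j),18)[:2] for i,j in zip(r,k)]); X=X[np.hypot(*(X-[360,32]).T)<40]
    e=X.mean(0); print('arrow',e.round(1),len(X),'front dir',np.arctan2(*(e-x[:2])[::-1]).round(3))
    T=r*0
E
```

```text
top [ 5.37777e+02  4.43360e+01 -3.68000e-01] -47.33824325452157
arrow [363.2  34.6] 49 front dir -3.086
side [ 5.35247e+02  3.96100e+01 -3.66000e-01] -36.17754409729356
arrow [357.   25.8] 30 front dir -3.064
```

```bash
python3 d.py "[(626,9.5,239),(626,9.5,167)]"
```

```text
[ 448.1 -271.3  239. ] [3.1415e+00 1.0000e-04 2.8960e+00] [-0.67  0.34  1.8   0.    1.   -2.  ] 17.0
(626, 9.5, 239) units [-1.74  5.26 -0.  ] rows 5.5
(626, 9.5, 167) units [-0.  -0.   1.2] rows 1.2
```

```bash
python3 -m inch '[[[-0.29,0.877,0],0,-1],[[-0.29,0.877,0],0,-1],[[-0.29,0.877,0],0,-1],[[-0.29,0.877,0],0,-1],[[-0.29,0.877,0],0,-1],[[-0.29,0.877,0],0,-1],[[0,0,0],0.7,-1],[[0,0,0],0.7,-1],[[0,0,0.7],0,-1],[[0,0,0],0,-1]]'; python3 - <<'E'
from h import *
s=env.state();print(s['eef_pos'],s['tcp_rot'],s['joints'].round(2))
p=eyes.read_camera('side');q=eyes.read_camera('top')
r,k=[int(v) for v in proj(p,(626,9.5,167))];print(r,k)
a=cv2.resize(p['pixels'][r-35:r+45,k-40:k+40],(400,400),interpolation=cv2.INTER_CUBIC)
r,k=[int(v) for v in proj(q,(446,-271,65))];print(r,k)
b=cv2.resize(q['pixels'][r-40:r+40,k-40:k+40],(400,400),interpolation=cv2.INTER_CUBIC)
cv2.imwrite('pics/pre2.png',np.hstack([a,b])[:,:,::-1])
E
```

```text
t: 18.25
eef_pos: [625.0, 9.7, 194.7]
tcp_rot: [-3.14, -0.005, 2.774]
ft_force: [-0.4, -0.5, -0.2]
opening: 1.0
grip_force: 0.0
[624.97781663   9.73146261 194.7278769 ] [-3.14026129 -0.00493221  2.7739786 ] [-0.09  0.53  1.6   0.    1.02 -1.29]
166 273
231 329
```

View pics/pre2.png

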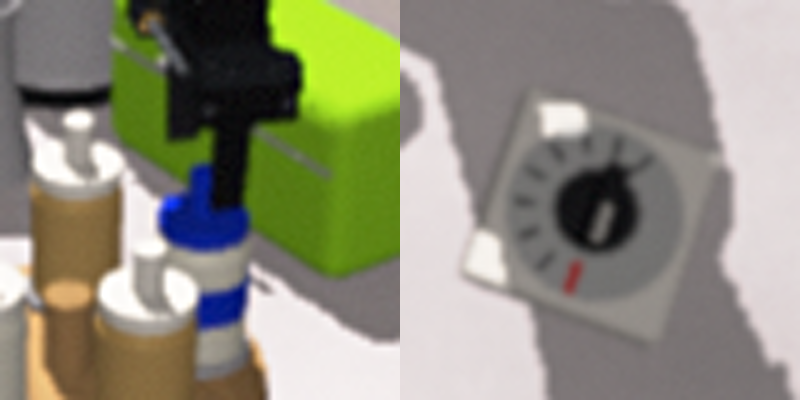

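The right crop shows the counter's pointer, from (610,205) to (595,240), parallel to the box axis and aimed at the red mark at (573,277), so the counter is at zero. The left crop shows the blue knob at (205,180), where I expect it, with the near finger beside it at (232,160). Next I descend and close.

```bash
python3 -m inch '[[[0,0,0.24],0,-1],[[0,0,0.22],0,-1],[[0,0,0],0,1],[[0,0,0],0,1],[[0,0,0],0,1],[[0,0,0],0,1],[[0,0,0],0,1],[[0,0,0],0,1],[[0,0,0],0,1],[[0,0,0],0,1]]'; python3 -m inch '[[[0,0,0],0,1],[[0,0,0],0,1],[[0,0,0],0,1],[[0,0,0],0,1],[[0,0,0],0,1],[[0,0,0],0,1],[[0,0,0],0,1],[[0,0,0],0,1],[[0,0,0],0,1],[[0,0,0],0,1]]';  python3 -c "
from h import *
s=env.state();print(s['ft_force'],s['moment'],s['eef_pos'],s['opening']*95)"
```

```text
t: 19.6
eef_pos: [626.2, 9.7, 169.4]
tcp_rot: [3.141, 0.0, 2.774]
ft_force: [0.4, 2.1, -1.3]
opening: 0.228
grip_force: 30.0
t: 20.85
eef_pos: [626.2, 9.6, 169.4]
tcp_rot: [3.141, 0.0, 2.774]
ft_force: [1.5, 0.8, -0.0]
opening: 0.223
grip_force: 30.0
[ 1.46182101  0.77131424 -0.01972701] [ 0.09116647 -0.18391185 -0.08805247] [626.18125336   9.59908879 169.42162903] 21.158889449027445
```

```bash
python3 -m inch '[[[0.002,-0.069,0],0.5,1],[[0.006,-0.138,0],1,1],[[0.006,-0.138,0],1,1],[[0.006,-0.138,0],1,1],[[0.006,-0.138,0],1,1],[[0.006,-0.138,0],1,1],[[0.006,-0.138,0],1,1],[[0.006,-0.138,0],1,1],[[0.002,-0.069,0],0.5,1],[[0,0,0],0,1]]';  cat > c.py <<'E'
from h import *
s=env.state();y=s['tcp_rot'][2];e=s['eef_pos']
x=np.array([np.cos(y),np.sin(y)]);v=np.array([np.sin(y),-np.cos(y)])
f=s['ft_force'][:2];print('axis implied',e[:2]+95*x,'F tool x,y',f@x,f@v,s['ft_force'][2],s['moment'],s['joints'].round(2))
E
python3 c.py
```

```text
t: 22.1
eef_pos: [582.4, -39.0, 169.4]
tcp_rot: [-3.141, -0.002, 2.073]
ft_force: [-2.0, 5.2, 2.5]
opening: 0.227
grip_force: 30.0
axis implied [536.72320943  44.31043502] F tool x,y 5.50025587281886 0.7281092502548572 2.465348640897374 [ 0.91433181  0.32628719 -0.10568926] [-0.18  0.51  1.73  0.    0.91 -0.68]
```

```bash
python3 -m inch '[[[0.012,-0.069,0],0.5,1],[[0.006,-0.138,0],1,1],[[0.006,-0.138,0],1,1],[[0.006,-0.138,0],1,1],[[0.006,-0.138,0],1,1],[[0.006,-0.138,0],1,1],[[0.006,-0.138,0],1,1],[[0.006,-0.138,0],1,1],[[0.006,-0.138,0],1,1],[[0.002,-0.069,0],0.5,1]]'; python3 c.py
```

```text
t: 23.35
eef_pos: [510.6, -45.7, 169.4]
tcp_rot: [-3.142, -0.002, 1.286]
ft_force: [4.6, 12.3, -2.5]
opening: 0.228
grip_force: 30.0
axis implied [537.35965003  45.43511239] F tool x,y 13.084707054023802 0.9583972359010513 -2.4977659546115167 [ 2.08793434 -0.79851401  0.01336203] [-0.22  0.41  1.9   0.    0.82  0.06]
```

```bash
python3 -m inch '[[[0.04,-0.069,0],0.5,1],[[0.006,-0.138,0],1,1],[[0.006,-0.138,0],1,1],[[0.006,-0.138,0],1,1],[[0.006,-0.138,0],1,1],[[0.006,-0.138,0],1,1],[[0.006,-0.138,0],1,1],[[0.006,-0.138,0],1,1],[[0.002,-0.069,0],0.5,1],[[0,0,0],0,1]]'; python3 c.py
```

```text
t: 24.6
eef_pos: [459.0, -6.4, 169.4]
tcp_rot: [3.142, -0.0, 0.591]
ft_force: [2.6, 0.5, -3.8]
opening: 0.225
grip_force: 30.0
axis implied [537.87104425  46.52303238] F tool x,y 2.4554701495729363 1.0241775998888816 -3.7572542536986435 [ 0.0640883  -0.29224036 -0.07056194] [-0.16  0.35  2.03  0.    0.77  0.82]
```

```bash
python3 -m inch '[[[0.007,-0.069,0],0.5,1],[[0.006,-0.138,0],1,1],[[0.006,-0.138,0],1,1],[[0.006,-0.138,0],1,1],[[0.006,-0.138,0],1,1],[[0.006,-0.138,0],1,1],[[0.003,-0.07,0],0.5,1],[[0,-0.02,0],0.15,1],[[0,0,0],0,1],[[0,0,0],0,1]]'; python3 c.py; python3 - <<'E'
from fit import *
import fit as F
from scipy.optimize import differential_evolution
for c in('top','side'):
    p=eyes.read_camera(c); save(p,c+'9'); img=np.ascontiguousarray(p['pixels'][:,:,::-1])
    x,f=fit(p,img); print(c,'phase',x.round(3),f,'-> blue angle options',(x[2]-4*np.pi*2/10*np.array([1,1.5,2])).round(3), proj(p,(443,41,167)))
t=cv2.imread('pics/top9.png')[140:265,170:290];s=cv2.imread('pics/side9.png')[140:265,190:310]
cv2.imwrite('pics/fin.png',cv2.resize(np.hstack([t,s]),None,fx=3.3,fy=3.3,interpolation=cv2.INTER_CUBIC))
E
```

```text
t: 25.85
eef_pos: [444.0, 41.2, 169.4]
tcp_rot: [3.141, -0.001, 0.056]
ft_force: [4.2, -0.6, -5.2]
opening: 0.223
grip_force: 30.0
axis implied [538.82940868  46.4618287 ] F tool x,y 4.146070334615494 0.8759696552245526 -5.193537771530067 [-0.09615759 -0.68170846 -0.14074938] [-0.06  0.33  2.06 -0.    0.75  1.46]
top phase [538.141  44.031  -0.589] -26.00772033053172 -> blue angle options [-3.102 -4.359 -5.616] (np.float64(221.8223241821518), np.float64(225.8224819759072))
side phase [536.947  39.264  -0.615] -33.74352482215038 -> blue angle options [-3.128 -4.385 -5.641] (np.float64(178.17047511755692), np.float64(223.31604338350365))
```

View pics/fin.png

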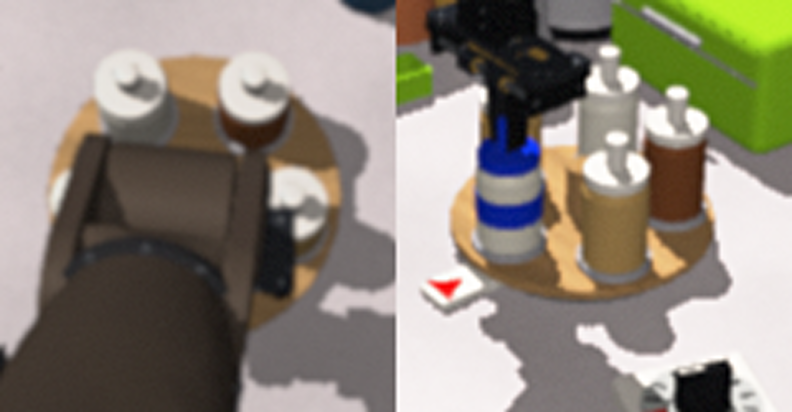

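The left crop is partly hidden by the arm. The right crop shows the blue jar, its lid pinched at (505,150), standing at the tongue with the red arrow at (448,288). I'll do one refined angle check.

```bash
python3 - <<'E'
from h import *
from scipy.ndimage import map_coordinates
from scipy.optimize import differential_evolution
cams={c:eyes.read_camera(c) for c in('top','side')}
def samp(g,p,C,k,r,th):
    X=C[0]+95*np.cos(k)[:,None]+r*np.cos(th);Y=C[1]+95*np.sin(k)[:,None]+r*np.sin(th)
    K,E=P(p);w=np.stack([X.ravel(),Y.ravel(),np.full(X.size,144.)]);c=K@(E[:3,:3]@w+E[:3,3:])
    return np.stack([map_coordinates(g[...,i],[c[1]/c[2],c[0]/c[2]],order=1) for i in range(3)])
th=np.linspace(0,2*np.pi,72,endpoint=False)
cen={'top':(537.78,44.34),'side':(535.25,39.61)}; red={}
for c,p in cams.items():
    g=cv2.GaussianBlur(cv2.imread(f'pics/{c}9.png'),(0,0),.7).astype(float)
    g0=cv2.GaussianBlur(cv2.imread(f'pics/{c}0.png'),(0,0),.7).astype(float)
    vis=np.array([2,3]) if c=='top' else np.array([1,2,3,4])
    def best(g,idx,lo,hi):
        P_=np.linspace(lo,hi,401); sc=[np.abs(samp(g,p,cen[c],a+idx*2*np.pi/5,29.5,th)-samp(g,p,cen[c],a+idx*2*np.pi/5,34.5,th)).clip(0,80).mean() for a in P_]
        return P_[int(np.argmax(sc))]
    print(c,'start',best(g0,np.arange(5),-.5,-.2).round(3),'now',best(g,vis,-3.3,-2.9).round(3),[best(g,np.array([i]),-3.3,-2.9).round(3) for i in vis])
    r0=cv2.imread(f'pics/{c}0.png').astype(float); R=np.clip(r0[...,2]-np.maximum(r0[...,0],r0[...,1])-25,0,None)
    i,j=[int(v) for v in proj(p,(361,33,12))]; W=np.zeros_like(R);W[i-12:i+13,j-12:j+13]=R[i-12:i+13,j-12:j+13]
    ii,jj=np.indices(R.shape); red[c]=((W*ii).sum()/W.sum(),(W*jj).sum()/W.sum())
    for z in(4,10,18):
        e=on_z(p,red[c],z)[:2];print(c,'z',z,e.round(1),np.arctan2(*(e-cen[c])[::-1]).round(3))
E
```

```text
top start -0.366 now -3.108 [np.float64(-3.11), np.float64(-3.108)]
top z 4 [363.3  35.1] -3.088
top z 10 [362.9  34.8] -3.087
top z 18 [362.3  34.5] -3.085
side start -0.366 now -3.127 [np.float64(-3.107), np.float64(-3.116), np.float64(-3.136), np.float64(-3.181)]
side z 4 [373.1  45.2] 3.107
side z 10 [369.  38.] -3.132
side z 18 [363.6  28.6] -3.077
```

The blue jar now sits at about -3.11 rad against the front direction of about -3.087, roughly 1° past it. I'll nudge it back.

```bash
python3 -m inch '[[[0.01,0.025,0],-0.15,1],[[0,0,0],0,1],[[0,0,0],0,1],[[0,0,0],0,1],[[0,0,0],0,1],[[0,0,0],0,1],[[0,0,0],0,1],[[0,0,0],0,1],[[0,0,0],0,1],[[0,0,0],0,1]]'; python3 c.py; python3 - <<'E'
from fit import *
for c in('top','side'):
    p=eyes.read_camera(c); x,f=fit(p,np.ascontiguousarray(p['pixels'][:,:,::-1])); print(c,x.round(3),(x[2]-.8*np.pi).round(3))
    if c=='side':
        r,k=[int(v) for v in proj(p,(448,-272,65))]
        cv2.imwrite('pics/fin2.png',cv2.resize(p['pixels'][r-100:r+40,k-90:k+50,::-1],(560,560),interpolation=cv2.INTER_CUBIC))
E
```

```text
t: 27.3
eef_pos: [444.0, 40.0, 169.4]
tcp_rot: [-3.142, -0.0, 0.069]
ft_force: [3.5, -2.9, -4.2]
opening: 0.227
grip_force: 30.0
axis implied [538.81625516  46.5512464 ] F tool x,y 3.2952424826040465 3.1071400173836627 -4.190986677096653 [-0.37927399 -0.38515609 -0.17038579] [-0.06  0.33  2.06  0.    0.75  1.44]
top [537.99   43.841  -0.573] -3.086
side [537.316  38.789  -0.613] -3.126
```

View pics/fin2.png

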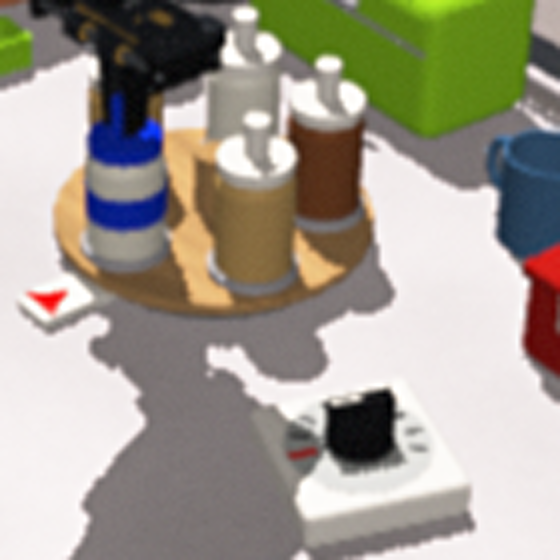

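The picture shows the blue jar, still gripped, at (125,190) in line with the arrow at (50,300). The counter's pointer is on the red mark at (303,453). The top camera puts the blue jar at -3.086 rad against a front direction of -3.087, so I'm handing in.

```bash
python3 -c "
from cell import env
print(env.job_done())"
```

```text
the job is handed in; nothing more can be done
None
```

I handed the job in: the scoop counter is back at its zero stop, and the blue jar stands at the red arrow with the gripper still holding its lid knob; by the top camera it is within about 0.001 rad of the front, though the side camera reads 0.04 rad off.

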